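# Clip the battery cover onto the keg flow meter

## Task

The grey keg-line flow meter lies on its back on the bar with its battery bay open, and its sliding cover lies beside it. Lay the cover in the open end of the rails with its tongue leading, and slide it gently along under the lips until the tongue clicks over the catch and the cover stays latched by itself when you let go. Do not ram it against the sprung contact bar or strain the rails, and leave the other things on the bar where they are.

Things in the scene. Friction and masses are not known exactly. Their poses are not given: they have to be found in the camera images.
- meter: Flow meter: grey plastic box fixed to the bar, 230 long (own x -135 to +95 mm), 130 wide, 59.5 high, two steel pipe stubs at its +x end. Origin: underside, on the centre line; x points along the rails from the open entry end (-x) to the closed end (+x), z up. On top a bay 44 wide, 18 deep, with a flat rail floor on each side (22 to 37.5 mm off the centre line) at z = 46 mm.
- entry (a point): On the meter (x -80, y 0, z 46 mm), rail floor height: laid with its origin here, the cover lies wholly in the open entry. There (x -135 to -60) nothing covers the rails and the guide walls are 88 mm apart, 9.5 mm high; from x -60 to -15 they taper in to 75 mm apart and stay so. Axes: the meter's.
- rail_mouth (a point): On the meter (x -5, y 0, z 46 mm): from here to the closed end, lips cover the outer part of the rails, underside 9.5 mm above the rail floor, 62 mm free between them, tops 59.5 mm above the bar. For 11 mm before this point their mouths flare upward, to about 64 mm above the bar.
- home (a point): On the meter (x 10.5, y 0, z 46 mm): middle of the range where the latched cover's origin comes to lie, x -3 to 24 mm: the slotted catch plate is set differently on every meter and not measured, so feel for it. It is steel, on the bay floor: ledge 16 mm wide, 25 degree sloping front, top 4.5 mm above rail floor, steep rear face; behind it the contact bar across the bay.
- cover: Battery cover, grey plastic, loose, about 90 g, 100 long (x), 72 wide (y), deck top at z 10 mm. Origin: centre of its underside; x points to the leading (tongue) end, z up. Two side runners (24 to 36 mm off centre, 8 high) ride on the rail floors; the deck between is 58 wide, z 6 to 10. A 22 mm wide slot in the leading half holds the sprung tongue.
- cover_rib (a point): Centre of the top edge of the cover's grip rib (x -28, y 0, z 32 mm on the cover; axes the cover's). The rib stands on the deck, 14 mm thick along x, 40 long along y, 22 high. Pushing the cover takes about 1 N in the rails, 8 to 20 N while the tongue climbs the ledge; it drops to a third or less as the nose tips over, then rises as the bar is pressed: at 9 N it has locked.
- cover_nose (a point): Lowest point of the tongue's nose (x 40, y 0, z 1 mm on the cover). When latched the nose sits just behind the ledge.
- tongue (a joint): Bend of the cover's tongue, rad: 0 relaxed, positive when its nose is lifted; springy (2 N at the nose starts to lift it, about 5 N when 3.5 mm higher); 42 mm long, hinged at x 2 mm on the cover. About 0.05 to 0.1 while the nose crosses the ledge, back to 0 after the click.
- contact (a joint): How far the cover's leading edge presses in the sprung contact bar, m: 0 free; 2.5 N per mm. The latched cover keeps it pressed by 2 to 3 mm; beyond 5 mm (12.5 N) it is damaged. If the tongue has not clicked, it pushes the cover back.
- pint: a straight clear beer glass, 84 mm across, 120 mm tall; bystander
- flask: a pale blue sports bottle, 68 mm across, 160 mm tall; bystander
- phone: a black phone lying flat, 150 x 72 x 9 mm; bystander
- driver: a screwdriver lying flat along its own x between the meter and the cover; bystander
- coasters: a stack of cork beer mats, 95 x 95 x 22 mm; bystander
- spare_cell: a dark spare battery cell standing upright, 26 mm across, 50 mm tall; bystander
Things that resemble listed ones, but are neither listed nor needed, are in the scene too. Leave any green look-alike of the cover alone.

How it is judged:
By the outcome, as a careful person would: the job done as asked, in the order asked, and still so for the second after the job is handed in, with the robot touching nothing.
It also fails if it takes over 69 s, if anything falls off the work surface, if the arm or the gripper's body presses on something with over 40 N, if the wrist force passes 120 N, or if a joint passes its speed limit or range.

## Robot

A 6-joint arm with a two-finger parallel gripper is mounted at the origin on the work surface. World frame = base frame: x ahead of the robot, y to its left, z up, the work surface at z = 0. Lengths are in mm, angles in rad, forces in N, time in s.
With the tool pointing down it reaches from about 350 to 975 mm from the base axis. Payload 7.1 kg.
Tool frame: the origin (TCP) lies between the finger pads; the fingertips stand 19 mm ahead of it and the grasp point (between the pads) is the TCP (ctrl.tcp_to_tips is the distance from the TCP to the fingertips, in mm); z points along the fingers, y is the line along which they close (so a half turn about z gives the same grasp; the last joint's range is limited). The gripper opens to 88 mm and grips with 3 to 60 N. Pads are 20 mm wide; open, the fingers measure 115 mm over their backs; the gripper's body (75 mm by 178 mm) begins 61 mm behind the grasp point.
Start: joints at [1.106, 0.423, 1.63, -0, 1.089, -0.019], TCP at [269.455, 563.914, 241.675] pointing down, gripper open.
Joint ranges: [-3, 3], [-0.9, 2.11], [0.09, 2.58], [-1.31, 4.45], [0.11, 2.69], [-2.54, 2.54]. Speed limits (rad/s): [2.39, 2.39, 3.01, 3.14, 3.14, 3.14].

## Interface

Orientations are given as a rotation vector (axis times angle).
In Python, from workcell import status, optics, ctrl gives the robot as it stands. The module is installed in compiled form; this text tells all that it offers.
- The arm moves only by the shell command python3 -m inch 'ROWS'. ROWS is JSON, a list that holds one entry, the list of rows, each a list of 7 numbers: the shift along the tool's x, y, z in mm, then the turn, a rotation vector about the tool's x, y, z in rad, then the opening in per cent of the stroke, from 0 (shut) to 100 (fully open). A call has 1 to 20 rows; each row is the pose to reach, as a shift and turn from the pose commanded when the call began, along the tool's axes at that moment; what a row does not reach only later rows make up. A row lasts 1/10 s, in which the tool goes at most 50 mm and 8.59 degrees, less where a joint would pass 70% of its speed; a pose out of reach is approached as far as the arm can. A call with a gripper value outside its range is refused whole. The fingers move at their own pace and stop on an object; the grip force is fixed at half the most. Time passes only in rows, so rows that repeat a pose let the fingers close. It gives the time, the measured TCP pose, the force, the opening and the grip force at its end, in the units of the state.
- status.get_obs(): the state, without advancing time (a new reading comes with each control period).
- optics.get_image(name): name is "scene" or "side" or "wrist"; returns a dict with "frame" (480x640x3 uint8, red, green, blue), "fx", "fy", "cx", "cy" (pixels), "rvec" (rotation vector, rad) and "tvec" (3), from world to camera coordinates, as OpenCV has them; the wrist camera has in their place "hand_eye" (4x4, takes a point from camera to tool coordinates, whose origin is the TCP and whose axes are the flange's). Camera axes: x right, y down, z forward; pixel columns grow to the right and rows downward; lengths in mm; the calibration is good to about 2 mm. A picture is of the moment at which its call begins: read the wrist's pose just before it. There is no depth.
- ctrl.close_job(): hands the job in; it is judged then, once.
The state is a dict: "t": time; "qpos": joint angles; "qvel": joint speeds; "joint_torque": joint torques, N m; "ee_pos": TCP position; "orientation": TCP orientation; "ft_force": force on the tool from outside, world axes, zero at the start; "moment": the same for the moment, N m; "width": finger opening in mm; "grasp_force": force on a finger pad.
Only numpy, scipy, OpenCV 4.12 (cv2) and the standard library are available. Lean on these libraries where they do the work, as an engineer would, in place of code of your own. Each camera call takes 0.05 s, during which the arm holds its last target. There are 200 camera calls.

## Working session

There is one attempt and no reset: what is moved stays moved. The work goes in short steps, Python scripts to look and compute and a shell command to move; the robot and the scene stay as the last step left them, time stands still between calls to the robot, and variables do not carry over. Pictures are saved under pics/ and viewed, at most 10 in all, crops included, and the job is handed in when it is done.

```bash
mkdir -p pics; python3 - <<'E'
from workcell import status, optics, ctrl
import cv2
o=status.get_obs();print(o)
for n in("scene","side"):
    d=optics.get_image(n);cv2.imwrite(f"pics/{n}0.png",d["frame"][:,:,::-1])
    print(n,d["fx"],d["fy"],d["cx"],d["cy"],d["rvec"],d["tvec"])
d=optics.get_image("wrist");cv2.imwrite("pics/wrist0.png",d["frame"][:,:,::-1]);print(d["hand_eye"],d["fx"],d["cx"],d["cy"])
E
```

```text
{'t': 0.0, 'qpos': array([ 1.10600940e+00,  4.23839027e-01,  1.63068832e+00, -6.32397932e-06,
        1.08860529e+00, -1.89829553e-02]), 'qvel': array([ 1.18111731e-04,  5.77004210e-05,  2.57433315e-03, -1.10086650e-03,
       -2.28782161e-04, -2.57683072e-04]), 'joint_torque': array([-5.35889121e-04, -5.44632018e+01, -2.73661977e+01,  6.43259170e-02,
        2.28387793e-02, -1.39372974e-04]), 'ee_pos': array([269.22030316, 563.45554958, 240.90347078]), 'orientation': array([-6.94397767e-01, -3.06351549e+00,  2.35042562e-03]), 'ft_force': array([-0.80764623,  0.49325445, -0.11866662]), 'moment': array([ 0.0426647 ,  0.00595545, -0.03458489]), 'grasp_force': 0.0, 'width': 87.64077926678867}
scene 569.3139273347283 569.3139273347283 316.9395378570255 240.53158836869963 [ 1.2433736   2.24455619 -0.97055515] [ 219.55422966 -240.80470483 1849.29717121]
side 460.20724199802333 460.20724199802333 324.91275226916156 242.4879195983209 [ 2.27411758 -0.30076554  0.11701208] [-457.79008006  163.43550037 1211.45616881]
[[-1.66397385e-04 -9.65966268e-01 -2.58668014e-01  7.00014360e+01]
 [ 9.99999481e-01 -4.20833455e-04  9.28269481e-04  2.59794982e-01]
 [-1.00553316e-03 -2.58667725e-01  9.65965836e-01 -1.42256918e+02]
 [ 0.00000000e+00  0.00000000e+00  0.00000000e+00  1.00000000e+00]] 354.2935217327071 319.63067417180184 237.77847820853106
```

View pics/scene0.png

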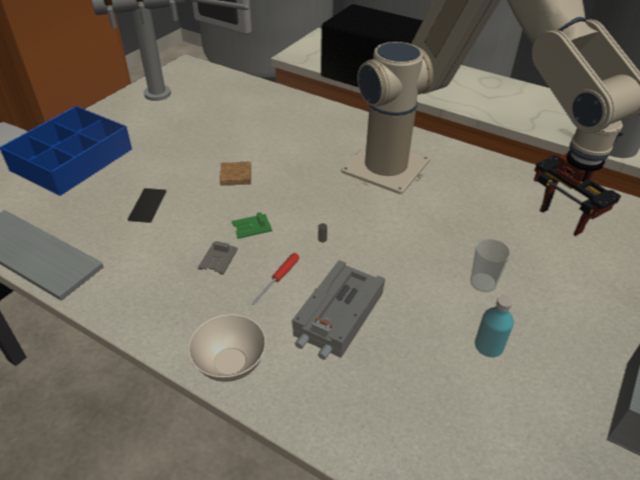

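View pics/side0.png

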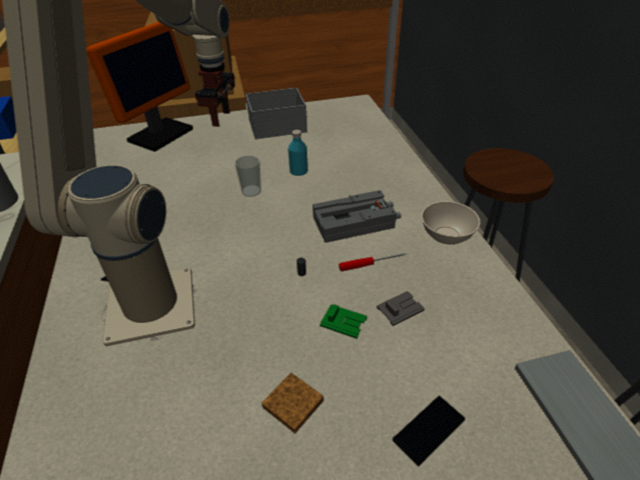

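Scene view: the grey cover is at about (217,257) in scene and (400,307) in side. The green look-alike is at (252,225) and (343,320). The meter is at (340,308) and (355,215). The grey one with tongue slot and rib fits the description, so I'll confirm it in an enlarged crop.

```bash
cat >h.py <<'E'
import numpy as np,cv2
from scipy.spatial.transform import Rotation as R
from workcell import status,optics
def ray(d,uv,obs=None):
    K=np.array([[d["fx"],0,d["cx"]],[0,d["fy"],d["cy"]],[0,0,1]])
    r=np.linalg.inv(K)@np.array([uv[0],uv[1],1.])
    if "rvec" in d:
        M=R.from_rotvec(d["rvec"]).as_matrix();return -M.T@d["tvec"],M.T@r
    T=R.from_rotvec(obs["orientation"]).as_matrix();H=np.array(d["hand_eye"])
    return obs["ee_pos"]+T@H[:3,3],T@H[:3,:3]@r
def onz(d,uv,z,obs=None):
    c,v=ray(d,uv,obs);return c+v*(z-c[2])/v[2]
def tool(obs,dx):  # world shift -> tool axes
    return R.from_rotvec(obs["orientation"]).as_matrix().T@np.asarray(dx)
E
python3 - <<'E'
import cv2,numpy as np
from h import *
s=cv2.imread("pics/scene0.png");q=cv2.imread("pics/side0.png")
f=lambda i,x,y,w,h:cv2.resize(i[y:y+h,x:x+w],(400,300),interpolation=cv2.INTER_CUBIC)
a=np.vstack([np.hstack([f(s,180,220,80,60),f(s,280,250,120,90)+0]),np.hstack([f(q,360,277,80,60),f(q,300,170,120,90)])])
cv2.imwrite("pics/crop1.png",a)
d=optics.get_image("scene");e=optics.get_image("side")
for n,u,v in(("cover",(217,257),(400,307)),):
    print(n,onz(d,u,8),onz(e,v,8))
print("meter",onz(d,(340,308),55),onz(e,(355,213),55))
E
```

```text
cover [ 623.63276928 -186.69818487    8.        ] [ 623.77364794 -187.56740176    8.        ]
meter [637.15331073 199.89848162  55.        ] [611.8507592  162.81678038  55.        ]
```

View pics/crop1.png

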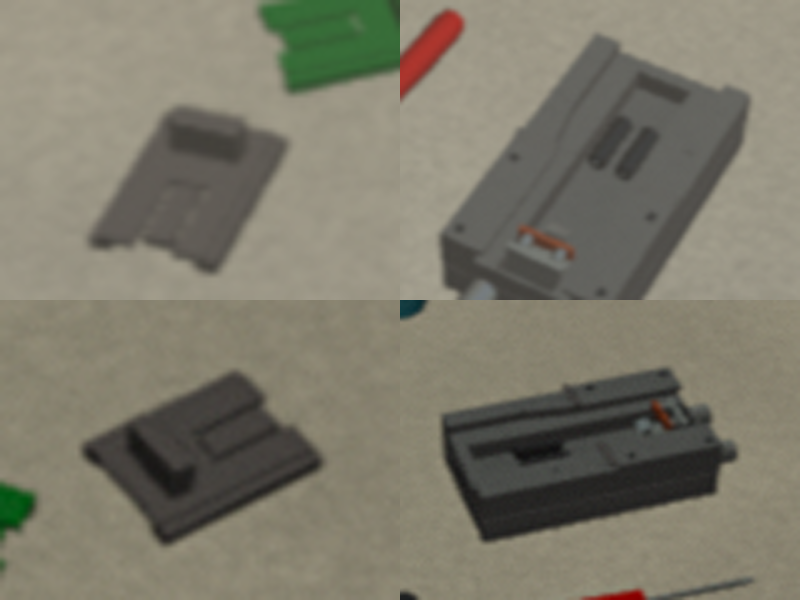

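Confirmed: the grey part has the grip rib at its rear and the tongue slot in its leading half. Corners are read off the crop. Next come the coarse poses.

```bash
python3 - <<'E'
from h import *
np.set_printoptions(precision=1,suppress=True)
d=optics.get_image("scene");e=optics.get_image("side")
print("cover side rear/lead");[print(onz(e,u,z)) for u,z in(((377,307),6),((393,325),6),((424,309),6),((407.4,291.4),6))]
print("cover scene");[print(onz(d,u,6)) for u in((199,268.4),(222.4,274),(237.6,248))]
print("meter scene");[print(onz(d,u,z)) for u,z in(((340,260.8),55.5),((385,278.5),55.5),((292.6,320.5),59.5))]
print("meter side");[print(onz(e,u,z)) for u,z in(((313.5,204.5),55.5),((324,228.5),55.5),((395,212),59.5),((383,191.6),59.5))]
E
```

```text
cover side rear/lead
[ 567.6 -170.3    6. ]
[ 586.2 -236.     6. ]
[ 681.2 -208.5    6. ]
[ 663.7 -140.5    6. ]
cover scene
[ 680.7 -201.     6. ]
[ 663.9 -136.3    6. ]
[ 564.8 -163.     6. ]
meter scene
[501.9 121.5  55.5]
[495.9 246.6  55.5]
[730.7 128.6  59.5]
meter side
[499.9 238.9  55.5]
[501.8 115.9  55.5]
[728.3 129.1  59.5]
[730.4 240.2  59.5]
```

```bash
python3 -m inch '[[[-465,-181,-10,0,0,1.09,100],[-465,-181,-10,0,0,1.09,100],[-465,-181,-10,0,0,1.09,100],[-465,-181,-10,0,0,1.09,100],[-465,-181,-10,0,0,1.09,100],[-465,-181,-10,0,0,1.09,100],[-465,-181,-10,0,0,1.09,100],[-465,-181,-10,0,0,1.09,100],[-465,-181,-10,0,0,1.09,100],[-465,-181,-10,0,0,1.09,100],[-465,-181,-10,0,0,1.09,100],[-465,-181,-10,0,0,1.09,100],[-465,-181,-10,0,0,1.09,100],[-465,-181,-10,0,0,1.09,100]]]'
python3 - <<'E'
from h import *
import json
o=status.get_obs();d=optics.get_image("wrist");print(o["ee_pos"],o["orientation"],o["qpos"],o["qvel"].max())
cv2.imwrite("pics/w1.png",cv2.resize(d["frame"][:,:,::-1],(800,600),interpolation=cv2.INTER_CUBIC))
json.dump([list(o["ee_pos"]),list(o["orientation"])],open("w1.json","w"))
E
```

```text
t: 1.75
ee_pos: [610.0, 201.3, 251.6]
orientation: [-2.18, -2.262, 0.001]
ft_force: [0.5, 1.0, -0.8]
width: 87.7
grasp_force: 0.0
[609.96958622 201.33107815 251.63636369] [-2.17994811e+00 -2.26165881e+00  5.21199890e-04] [3.00206676e-01 4.38261277e-01 1.58080410e+00 1.82660373e-04
 1.12299688e+00 2.63338395e-01] 0.0050260900828112826
```

View pics/w1.png

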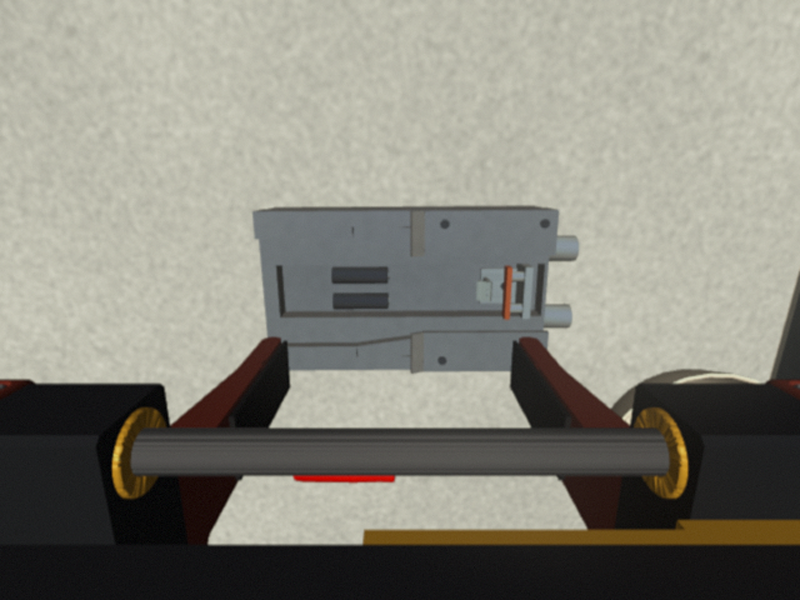

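Wrist view: the meter spans (255-580, 207-372), with the entry end at left. The lip flares are at x≈412-425 and the orange contact bar is at x≈508. I'll enlarge it for precise edges.

```bash
python3 - <<'E'
import cv2
i=cv2.imread("pics/w1.png");i=cv2.resize(i,(640,480),interpolation=cv2.INTER_AREA)
i=cv2.convertScaleAbs(i[160:304,200:464],alpha=1.5)
cv2.imwrite("pics/w1c.png",cv2.resize(i,None,fx=3,fy=3,interpolation=cv2.INTER_CUBIC))
E
```

```text
(no output)
```

View pics/w1c.png

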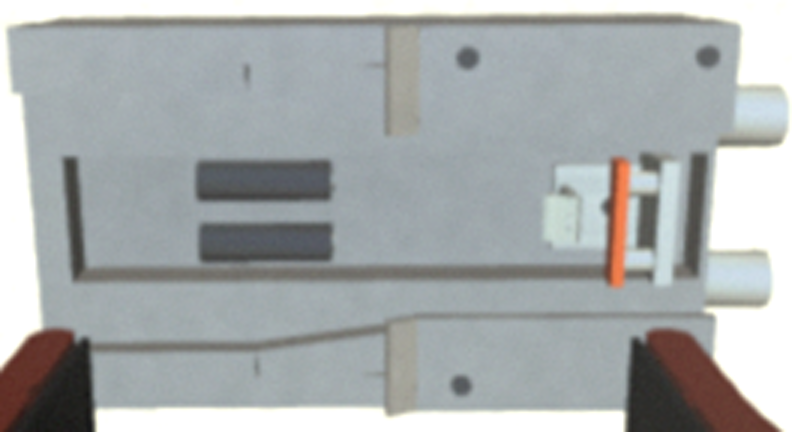

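```bash
python3 - <<'E'
from h import *
import json
np.set_printoptions(precision=1,suppress=True)
p,r=json.load(open("w1.json"));o=dict(ee_pos=np.array(p),orientation=np.array(r));d=optics.get_image("wrist")
for n,u,z in [("bay-22 L",(80,281),46),("bay-22 R",(600,278),46),("bay+22 L",(65,157),46),("bay+22 R",(700,153),46),("lip-31 L",(420,316),59.5),("lip-31R",(712,316),59.5),("flare+31",(404,135),62),("flare-31",(401,320),62),("flare end +",(420,80),59.5),("flare end -",(415,365),59.5),
 ("entry fl +",(25,97),46),("entry fl -",(42,320),46),("entry wall+",(10,60),55.5),("closed +",(738,55),59.5),("closed -",(714,350),59.5),("upper edge L",(10,28),55.5),("upper R",(740,25),59.5),("lower R",(630,408),59.5),("lower L",(100,406),55.5)]:
    print(n,onz(d,(u[0]/3+200,u[1]/3+160),z,o)[:2])
E
```

```text
bay-22 L [516.4 158.6]
bay-22 R [694.5 166.2]
bay+22 L [512.8 201.7]
bay+22 R [723.6 210.8]
lip-31 L [632.6 154.9]
lip-31R [729.6 158.5]
flare+31 [624.3 215.9]
flare-31 [626.2 154.2]
flare end + [628.6 233.1]
flare end - [631.8 137.5]
entry fl + [500.4 221.2]
entry fl - [502.8 144. ]
entry wall+ [499.1 234.1]
closed + [727.2 244.5]
closed - [731.8 146.5]
upper edge L [499.6 244.1]
upper R [726.7 253.6]
lower R [705.8 124.5]
lower L [524.4 116.8]
```

Meter: origin ≈ (635.5, 185.1), yaw ≈ 2.35°. The entry point is ≈ (555.6, 181.8). Next I hover over the cover.

```bash
python3 -m inch '[[[-401,-3,21,0,0,-0.253,100],[-401,-3,21,0,0,-0.253,100],[-401,-3,21,0,0,-0.253,100],[-401,-3,21,0,0,-0.253,100],[-401,-3,21,0,0,-0.253,100],[-401,-3,21,0,0,-0.253,100],[-401,-3,21,0,0,-0.253,100],[-401,-3,21,0,0,-0.253,100],[-401,-3,21,0,0,-0.253,100],[-401,-3,21,0,0,-0.253,100],[-401,-3,21,0,0,-0.253,100],[-401,-3,21,0,0,-0.253,100]]]'
python3 - <<'E'
from h import *
import json
o=status.get_obs();d=optics.get_image("wrist");print(o["ee_pos"],o["orientation"],o["qpos"])
i=d["frame"][:,:,::-1];cv2.imwrite("pics/w2.png",i)
cv2.imwrite("pics/w2c.png",cv2.resize(cv2.convertScaleAbs(i[190:390,190:450],alpha=1.3),(780,600),interpolation=cv2.INTER_CUBIC))
json.dump([list(o["ee_pos"]),list(o["orientation"])],open("w2.json","w"))
E
```

```text
t: 3.05
ee_pos: [622.2, -198.8, 230.8]
orientation: [-1.877, -2.519, -0.0]
ft_force: [0.3, 0.3, 0.4]
width: 88.1
grasp_force: 0.0
[ 622.17476879 -198.82783288  230.83914343] [-1.87681709e+00 -2.51913407e+00 -3.08295352e-04] [-3.27639450e-01  4.75759806e-01  1.57205478e+00  2.72238161e-04
  1.09388815e+00 -6.17942155e-01]
```

View pics/w2c.png

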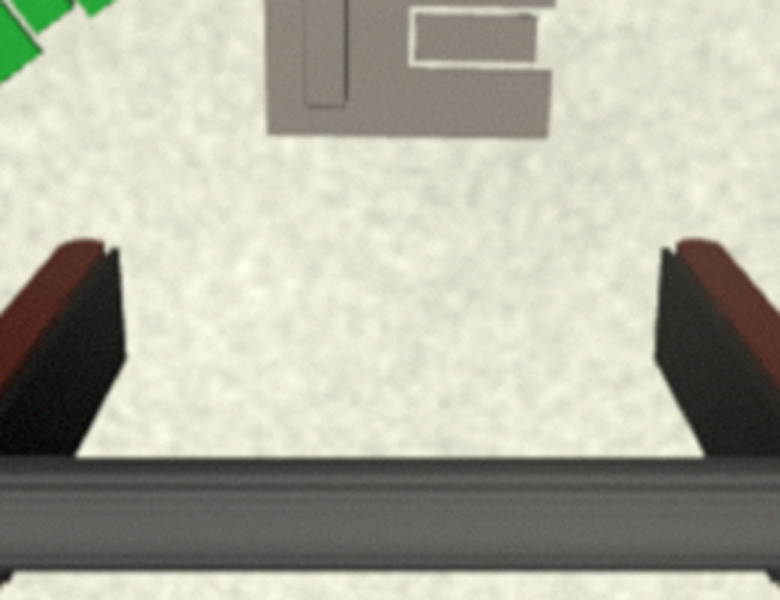

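The crop cut off the top of the cover, whose lower edge is at y≈135. I'll re-crop the same picture higher.

```bash
python3 - <<'E'
import cv2
i=cv2.imread("pics/w2.png")
cv2.imwrite("pics/w2d.png",cv2.resize(cv2.convertScaleAbs(i[130:250,250:400],alpha=1.3),(750,600),interpolation=cv2.INTER_CUBIC))
E
```

```text
(no output)
```

View pics/w2d.png

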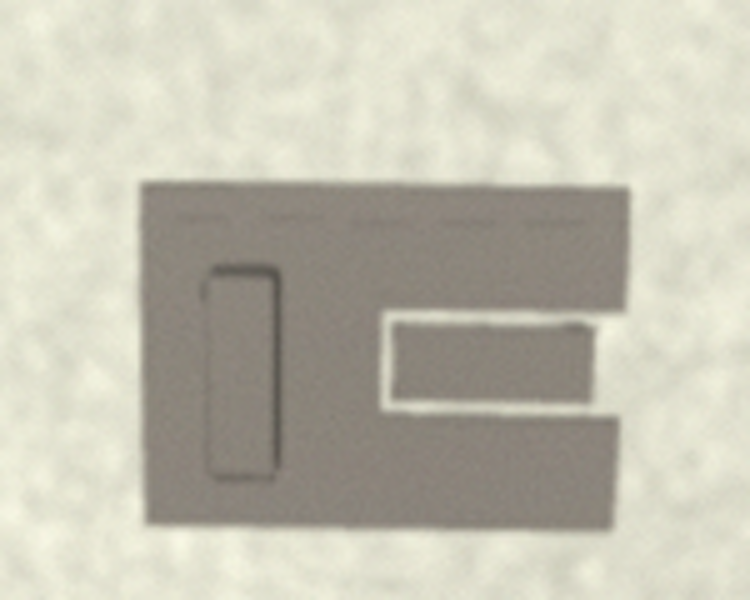

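The cover is clear: deck corners (140,183), (630,187), (612,530), (147,523), rib top (205-275, 275-478), tongue slot to the right.

```bash
python3 - <<'E'
from h import *
import json
np.set_printoptions(precision=1,suppress=True)
p,r=json.load(open("w2.json"));o=dict(ee_pos=np.array(p),orientation=np.array(r));d=optics.get_image("wrist")
P=lambda L,z:np.array([onz(d,(u/5+250,v/5+130),z,o) for u,v in L])
c=P([(140,183),(630,187),(612,530),(147,523)],8);b=P([(205,275),(275,275),(275,478),(208,478)],32)
print(c,b);ax=(c[1]+c[2]-c[0]-c[3])/2;w=(c[0]+c[1]-c[2]-c[3])/2
print("yaw",np.degrees(np.arctan2(ax[1],ax[0])),np.degrees(np.arctan2(w[1],w[0]))-90,np.linalg.norm(ax),np.linalg.norm(w))
t=c.mean(0);a=ax/np.linalg.norm(ax);rib=t-28*a
print("centre",t,"rib by deck",rib,"rib direct",b.mean(0))
T=R.from_rotvec(r).as_matrix();print("tool y yaw",np.degrees(np.arctan2(T[1,1],T[0,1])))
g=(rib+b.mean(0))/2;g[2]=32;print("tool shift",tool(o,g-o["ee_pos"]))
E
```

```text
[[ 568.9 -165.1    8. ]
 [ 664.3 -137.5    8. ]
 [ 684.  -206.6    8. ]
 [ 588.6 -233.4    8. ]] [[ 587.6 -176.1   32. ]
 [ 600.4 -172.3   32. ]
 [ 611.4 -210.6   32. ]
 [ 598.7 -214.4   32. ]]
yaw 15.937880976684369 15.994091766388763 99.137314489067 71.45408049196355
centre [ 626.5 -185.7    8. ] rib by deck [ 599.5 -193.4    8. ] rib direct [ 599.5 -193.3   32. ]
tool y yaw 16.625958544727194
tool shift [ 11.7 -20.1 198.8]
```

```bash
python3 -m inch '[[[12,-20,50,0,0,0.0115,60],[12,-20,100,0,0,0.0115,60],[12,-20,140,0,0,0.0115,60],[12,-20,170,0,0,0.0115,60],[12,-20,190,0,0,0.0115,60],[12,-20,199,0,0,0.0115,60],[12,-20,199,0,0,0.0115,60],[12,-20,199,0,0,0.0115,60],[12,-20,199,0,0,0.0115,0],[12,-20,199,0,0,0.0115,0],[12,-20,199,0,0,0.0115,0],[12,-20,199,0,0,0.0115,0],[12,-20,199,0,0,0.0115,0],[12,-20,199,0,0,0.0115,0],[12,-20,199,0,0,0.0115,0]]]'
```

```text
t: 4.65
ee_pos: [599.4, -195.0, 31.8]
orientation: [1.894, 2.506, -0.0]
ft_force: [-1.1, -0.2, 2.0]
width: 13.9
grasp_force: 30.0
```

```bash
python3 -m inch '[[[0,0,-25,0,0,0,0],[0,0,-65,0,0,0,0],[0,0,-105,0,0,0,0],[35,3,-115,0,0,0.02,0],[75,6,-115,0,0,0.045,0],[115,10,-115,0,0,0.07,0],[155,13,-115,0,0,0.095,0],[195,17,-115,0,0,0.12,0],[235,20,-115,0,0,0.145,0],[275,24,-115,0,0,0.17,0],[315,27,-115,0,0,0.195,0],[345,30,-115,0,0,0.215,0],[365,32,-115,0,0,0.23,0],[379,33,-115,0,0,0.2354,0],[379,33,-115,0,0,0.2354,0],[379,33,-115,0,0,0.2354,0]]]'
python3 - <<'E'
from h import *
o=status.get_obs();d=optics.get_image("wrist");print(o["ee_pos"],o["orientation"])
i=d["frame"][:,:,::-1];cv2.imwrite("pics/w3.png",cv2.resize(i,(800,600),interpolation=cv2.INTER_CUBIC))
E
```

```text
t: 6.25
ee_pos: [527.5, 178.5, 146.5]
orientation: [-2.174, -2.268, 0.001]
ft_force: [-0.7, 0.1, -1.2]
width: 13.8
grasp_force: 30.0
[527.53646821 178.5204574  146.5149978 ] [-2.17426195e+00 -2.26757222e+00  7.17815253e-04]
```

View pics/w3.png

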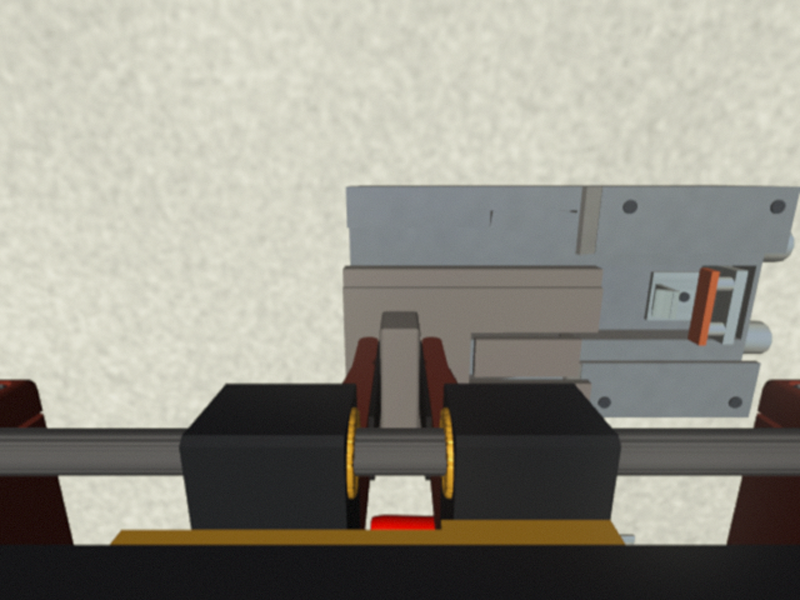

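The cover is held square by its rib, above and in line with the entry. The tongue points at the catch at (665,297). I'll descend gently.

```bash
python3 -m inch '[[[0.5,0,30,0,0,0,0],[0.5,0,50,0,0,0,0],[0.5,0,60,0,0,0,0],[0.5,0,65,0,0,0,0],[0.5,0,67,0,0,0,0],[0.5,0,67,0,0,0,0],[0.5,0,67,0,0,0,0]]]'
```

```text
t: 7.0
ee_pos: [528.2, 179.3, 80.4]
orientation: [2.175, 2.266, 0.002]
ft_force: [0.3, -0.0, -0.6]
width: 13.9
grasp_force: 30.0
```

```bash
python3 -m inch '[[[0,0,1,0,0,0,0],[0,0,2,0,0,0,0],[0,0,2,0,0,0,0]]]'; python3 -m inch '[[[0,0,0.5,0,0,0,0],[0,0,1,0,0,0,0],[0,0,1,0,0,0,0]]]';
```

```text
t: 7.3
ee_pos: [527.7, 179.2, 77.8]
orientation: [2.175, 2.267, 0.0]
ft_force: [0.7, 0.6, -1.9]
width: 13.8
grasp_force: 30.0
t: 7.6
ee_pos: [527.7, 179.2, 77.8]
orientation: [2.175, 2.267, 0.0]
ft_force: [-4.3, -0.6, 11.9]
width: 13.7
grasp_force: 30.0
```

```bash
python3 -m inch '[[[0,0,-0.8,0,0,0,0],[0,3,-0.8,0,0,0,0],[0,6,-0.8,0,0,0,0],[0,9,-0.8,0,0,0,0],[0,12,-0.8,0,0,0,0],[0,12,-0.8,0,0,0,0]]]'; python3 -m inch '[[[0,3,0,0,0,0,0],[0,6,0,0,0,0,0],[0,9,0,0,0,0,0],[0,12,0,0,0,0,0],[0,12,0,0,0,0,0]]]'
```

```text
t: 8.2
ee_pos: [539.7, 179.7, 77.8]
orientation: [-2.175, -2.266, 0.0]
ft_force: [-2.3, -0.1, 5.9]
width: 14.0
grasp_force: 30.0
t: 8.7
ee_pos: [551.7, 180.2, 77.8]
orientation: [-2.175, -2.266, 0.0]
ft_force: [-1.7, -0.7, 6.2]
width: 13.9
grasp_force: 30.0
```

```bash
python3 -m inch '[[[0,2,-0.4,0,0,0,0],[0,5,-0.4,0,0,0,0],[0,8,-0.4,0,0,0,0],[0,8,-0.4,0,0,0,0]]]'; python3 -m inch '[[[0,3,0,0,0,0,0],[0,6,0,0,0,0,0],[0,9,0,0,0,0,0],[0,12,0,0,0,0,0],[0,12,0,0,0,0,0]]]'
```

```text
t: 9.1
ee_pos: [560.4, 180.6, 77.8]
orientation: [2.175, 2.266, 0.001]
ft_force: [0.7, -0.4, 0.3]
width: 13.9
grasp_force: 30.0
t: 9.6
ee_pos: [572.3, 181.0, 77.8]
orientation: [2.175, 2.266, 0.001]
ft_force: [0.4, 0.1, -0.5]
width: 14.1
grasp_force: 30.0
```

```bash
python3 -m inch '[[[0,2,0,0,0,0,0],[0,4,0,0,0,0,0],[0,6,0,0,0,0,0],[0,8,0,0,0,0,0],[0,8,0,0,0,0,0]]]'; python3 -m inch '[[[0,1,0,0,0,0,0],[0,2,0,0,0,0,0],[0,3,0,0,0,0,0],[0,4,0,0,0,0,0],[0,4,0,0,0,0,0]]]';  python3 -m inch '[[[0,1,0,0,0,0,0],[0,2,0,0,0,0,0],[0,3,0,0,0,0,0],[0,4,0,0,0,0,0],[0,4,0,0,0,0,0]]]'
```

```text
t: 10.1
ee_pos: [580.0, 181.4, 77.9]
orientation: [2.175, 2.266, 0.0]
ft_force: [0.2, -0.1, 0.0]
width: 13.8
grasp_force: 30.0
t: 10.6
ee_pos: [583.8, 181.5, 77.9]
orientation: [2.175, 2.266, 0.0]
ft_force: [0.0, -0.3, -1.4]
width: 13.3
grasp_force: 30.0
t: 11.1
ee_pos: [587.8, 181.7, 77.9]
orientation: [2.175, 2.267, 0.0]
ft_force: [0.2, 0.1, -0.3]
width: 14.0
grasp_force: 30.0
```

```bash
for i in 1; do python3 -m inch '[[[0,1,0,0,0,0,0],[0,2,0,0,0,0,0],[0,3,0,0,0,0,0],[0,3,0,0,0,0,0]]]';  python3 -m inch '[[[0,1,0,0,0,0,0],[0,2,0,0,0,0,0],[0,3,0,0,0,0,0],[0,3,0,0,0,0,0]]]'; done
```

```text
t: 11.5
ee_pos: [590.8, 181.8, 77.9]
orientation: [2.175, 2.267, 0.0]
ft_force: [-0.4, 0.3, -1.2]
width: 13.6
grasp_force: 30.0
t: 11.9
ee_pos: [593.8, 181.9, 77.9]
orientation: [2.175, 2.267, 0.0]
ft_force: [0.6, -0.7, -0.8]
width: 13.9
grasp_force: 30.0
```

```bash
python3 -m inch '[[[0,1,0,0,0,0,0],[0,2,0,0,0,0,0],[0,2,0,0,0,0,0]]]';  python3 -m inch '[[[0,1,0,0,0,0,0],[0,2,0,0,0,0,0],[0,2,0,0,0,0,0]]]'
```

```text
t: 12.2
ee_pos: [595.8, 182.0, 77.9]
orientation: [2.175, 2.267, 0.0]
ft_force: [-0.8, 0.0, -0.9]
width: 13.9
grasp_force: 30.0
t: 12.5
ee_pos: [597.8, 182.1, 77.9]
orientation: [2.175, 2.267, 0.0]
ft_force: [0.4, 0.6, -0.7]
width: 13.6
grasp_force: 30.0
```

```bash
python3 -m inch '[[[0,1,0,0,0,0,0],[0,1,0,0,0,0,0]]]'; python3 -m inch '[[[0,1,0,0,0,0,0],[0,1,0,0,0,0,0]]]'
```

```text
t: 12.7
ee_pos: [598.7, 182.1, 77.9]
orientation: [2.175, 2.267, 0.0]
ft_force: [1.2, 0.0, -0.3]
width: 13.5
grasp_force: 30.0
t: 12.9
ee_pos: [599.8, 182.1, 77.9]
orientation: [2.175, 2.266, 0.0]
ft_force: [0.0, -0.4, -1.1]
width: 14.1
grasp_force: 30.0
```

```bash
for k in 1; do python3 -m inch '[[[0,1,0,0,0,0,0],[0,2,0,0,0,0,0],[0,2,0,0,0,0,0]]]'; done; python3 -m inch '[[[0,1,0,0,0,0,0],[0,1,0,0,0,0,0]]]'; python3 -m inch '[[[0,1,0,0,0,0,0],[0,1,0,0,0,0,0]]]'
```

```text
t: 13.2
ee_pos: [601.8, 182.2, 77.9]
orientation: [2.175, 2.267, 0.0]
ft_force: [1.2, 0.6, -0.8]
width: 13.5
grasp_force: 30.0
t: 13.4
ee_pos: [602.8, 182.3, 77.9]
orientation: [2.175, 2.267, 0.0]
ft_force: [0.3, 0.3, -1.1]
width: 14.0
grasp_force: 30.0
t: 13.6
ee_pos: [603.7, 182.3, 77.9]
orientation: [2.175, 2.267, 0.0]
ft_force: [0.5, 0.1, -0.5]
width: 13.8
grasp_force: 30.0
```

```bash
python3 -m inch '[[[0,1,0,0,0,0,0],[0,1,0,0,0,0,0]]]'; python3 -m inch '[[[0,1,0,0,0,0,0],[0,1,0,0,0,0,0]]]'
```

```text
t: 13.8
ee_pos: [604.7, 182.4, 77.9]
orientation: [2.175, 2.267, 0.0]
ft_force: [-0.4, 0.0, -0.4]
width: 13.8
grasp_force: 30.0
t: 14.0
ee_pos: [605.8, 182.4, 77.9]
orientation: [2.175, 2.267, 0.0]
ft_force: [-0.2, -0.1, -1.3]
width: 14.0
grasp_force: 30.0
```

```bash
python3 -m inch '[[[0,1,0,0,0,0,0],[0,1,0,0,0,0,0]]]'; python3 -m inch '[[[0,1,0,0,0,0,0],[0,1,0,0,0,0,0]]]'
```

```text
t: 14.2
ee_pos: [606.7, 182.4, 77.9]
orientation: [2.175, 2.266, 0.0]
ft_force: [0.3, 1.0, -0.9]
width: 13.8
grasp_force: 30.0
t: 14.4
ee_pos: [607.6, 182.5, 77.9]
orientation: [-2.175, -2.267, 0.0]
ft_force: [0.4, -1.2, -0.1]
width: 13.6
grasp_force: 30.0
```

```bash
python3 -m inch '[[[0,1,0,0,0,0,0],[0,1,0,0,0,0,0]]]'
```

```text
t: 14.6
ee_pos: [607.9, 182.4, 77.8]
orientation: [-2.175, -2.266, 0.002]
ft_force: [-4.7, -0.0, 2.0]
width: 13.7
grasp_force: 30.0
```

```bash
python3 -m inch '[[[0,1,0,0,0,0,0],[0,1,0,0,0,0,0]]]'
```

```text
t: 14.8
ee_pos: [608.8, 182.4, 77.8]
orientation: [-2.175, -2.266, 0.002]
ft_force: [-4.7, 0.3, 3.0]
width: 13.8
grasp_force: 30.0
```

Contact with the ledge began at TCP x ≈ 607.5. I'll keep going in small steps.

```bash
python3 -m inch '[[[0,1,0,0,0,0,0],[0,1,0,0,0,0,0]]]'
```

```text
t: 15.0
ee_pos: [609.5, 182.5, 77.8]
orientation: [-2.174, -2.266, 0.003]
ft_force: [-6.0, 0.1, 5.3]
width: 14.0
grasp_force: 30.0
```

```bash
python3 -m inch '[[[0,1,0,0,0,0,0],[0,1,0,0,0,0,0]]]'
```

```text
t: 15.2
ee_pos: [610.4, 182.5, 77.8]
orientation: [-2.174, -2.266, 0.003]
ft_force: [-6.5, -0.5, 3.8]
width: 13.6
grasp_force: 30.0
```

```bash
python3 -m inch '[[[0,1,0,0,0,0,0],[0,1,0,0,0,0,0]]]'
```

```text
t: 15.4
ee_pos: [610.9, 182.5, 77.8]
orientation: [-2.174, -2.265, 0.005]
ft_force: [-8.9, -1.6, 5.7]
width: 13.7
grasp_force: 30.0
```

```bash
python3 -m inch '[[[0,0.5,0,0,0,0,0],[0,0.5,0,0,0,0,0]]]'
```

```text
t: 15.6
ee_pos: [611.2, 182.5, 77.8]
orientation: [-2.174, -2.265, 0.005]
ft_force: [-9.5, 0.3, 6.9]
width: 13.6
grasp_force: 30.0
```

```bash
python3 -m inch '[[[0,0.5,0,0,0,0,0],[0,1,0,0,0,0,0],[0,1,0,0,0,0,0]]]'
```

```text
t: 15.9
ee_pos: [612.9, 182.6, 77.8]
orientation: [-2.174, -2.266, 0.003]
ft_force: [-6.8, 0.1, 4.1]
width: 13.7
grasp_force: 30.0
```

```bash
python3 -m inch '[[[0,0.5,0,0,0,0,0],[0,1,0,0,0,0,0],[0,1,0,0,0,0,0]]]'
```

```text
t: 16.2
ee_pos: [613.1, 182.6, 77.8]
orientation: [-2.174, -2.265, 0.005]
ft_force: [-8.3, -0.2, 6.2]
width: 13.9
grasp_force: 30.0
```

```bash
python3 -m inch '[[[0,0.5,0,0,0,0,0],[0,0.5,0,0,0,0,0]]]'
```

```text
t: 16.4
ee_pos: [613.7, 182.6, 77.8]
orientation: [-2.174, -2.265, 0.005]
ft_force: [-9.4, 0.5, 6.8]
width: 13.5
grasp_force: 30.0
```

```bash
python3 -m inch '[[[0,0.5,0,0,0,0,0],[0,0.5,0,0,0,0,0]]]'
```

```text
t: 16.6
ee_pos: [616.3, 182.9, 78.3]
orientation: [2.175, 2.266, 0.001]
ft_force: [-0.4, 0.5, 2.2]
width: 13.8
grasp_force: 30.0
```

The force dropped from 9.4 to 0.4 N, so the nose has tipped over. Now I press gently until the bar reaction reaches about 9 N.

```bash
python3 -m inch '[[[0,0.5,0,0,0,0,0],[0,0.5,0,0,0,0,0]]]'
```

```text
t: 16.8
ee_pos: [617.2, 182.9, 78.2]
orientation: [2.175, 2.266, 0.002]
ft_force: [-1.7, -0.2, 3.6]
width: 14.0
grasp_force: 30.0
```

```bash
python3 -m inch '[[[0,0.5,0,0,0,0,0],[0,0.5,0,0,0,0,0]]]'
```

```text
t: 17.0
ee_pos: [617.5, 182.9, 78.1]
orientation: [2.175, 2.266, 0.001]
ft_force: [-1.9, 0.1, 4.4]
width: 13.9
grasp_force: 30.0
```

```bash
python3 -m inch '[[[0,0.5,0,0,0,0,0],[0,0.5,0,0,0,0,0]]]'
```

```text
t: 17.2
ee_pos: [617.7, 182.9, 78.0]
orientation: [2.175, 2.267, 0.0]
ft_force: [-2.3, 0.2, 5.3]
width: 13.8
grasp_force: 30.0
```

```bash
python3 -m inch '[[[0,0.5,0,0,0,0,0],[0,0.5,0,0,0,0,0]]]'
```

```text
t: 17.4
ee_pos: [617.9, 182.9, 77.9]
orientation: [-2.175, -2.266, 0.001]
ft_force: [-3.3, -0.6, 5.6]
width: 13.8
grasp_force: 30.0
```

```bash
python3 -m inch '[[[0,0.5,0,0,0,0,0],[0,0.5,0,0,0,0,0]]]'
```

```text
t: 17.6
ee_pos: [618.1, 182.9, 77.9]
orientation: [-2.175, -2.266, 0.001]
ft_force: [-4.7, 0.2, 5.4]
width: 13.7
grasp_force: 30.0
```

```bash
python3 -m inch '[[[0,0.5,0,0,0,0,0],[0,0.5,0,0,0,0,0]]]'
```

```text
t: 17.8
ee_pos: [618.3, 182.9, 77.8]
orientation: [-2.175, -2.266, 0.002]
ft_force: [-4.5, -0.2, 6.8]
width: 14.4
grasp_force: 30.0
```

```bash
python3 -m inch '[[[0,0.5,0,0,0,0,0],[0,1,0,0,0,0,0],[0,1,0,0,0,0,0]]]'
```

```text
t: 18.1
ee_pos: [618.6, 182.9, 77.8]
orientation: [-2.174, -2.265, 0.004]
ft_force: [-7.2, -0.4, 8.6]
width: 13.8
grasp_force: 30.0
```

```bash
python3 -m inch '[[[0,0.5,0,0,0,0,0],[0,1,0,0,0,0,0],[0,1,0,0,0,0,0]]]'
```

```text
t: 18.4
ee_pos: [618.6, 182.9, 77.8]
orientation: [-2.173, -2.264, 0.007]
ft_force: [-11.0, -0.2, 11.9]
width: 13.9
grasp_force: 30.0
```

Reaction is 11 N, so I stop pressing. I'll relax and check that the latch holds.

```bash
python3 -m inch '[[[0,-0.5,-0.4,0,0,0,0],[0,-1.5,-0.6,0,0,0,0],[0,-2.5,-0.6,0,0,0,0],[0,-2.5,-0.6,0,0,0,0]]]'; python3 -m inch '[[[0,-0.5,0,0,0,0,0],[0,-1,0,0,0,0,0],[0,-1,0,0,0,0,0]]]'
```

```text
t: 18.8
ee_pos: [618.4, 182.9, 78.0]
orientation: [-2.175, -2.266, 0.001]
ft_force: [-0.8, 1.3, -1.7]
width: 13.9
grasp_force: 30.0
t: 19.1
ee_pos: [618.2, 182.9, 78.3]
orientation: [2.175, 2.266, 0.001]
ft_force: [3.1, 1.1, -5.4]
width: 13.6
grasp_force: 30.0
```

```bash
python3 -m inch '[[[0,-0.5,0,0,0,0,0],[0,-1,0,0,0,0,0],[0,-1,0,0,0,0,0]]]'
```

```text
t: 19.4
ee_pos: [617.8, 182.9, 78.9]
orientation: [2.174, 2.265, 0.003]
ft_force: [5.8, 1.3, -4.7]
width: 14.1
grasp_force: 30.0
```

Pulled back at about 6 N and it barely moved, so it is latched. I ease the pull, open, and retreat upward.

```bash
python3 -m inch '[[[0,1.5,0.3,0,0,0,0],[0,1.5,0.3,0,0,0,0],[0,1.5,0.3,0,0,0,40],[0,1.5,0.3,0,0,0,40],[0,1.5,0.3,0,0,0,40],[0,1.5,0.3,0,0,0,40],[0,1.5,0.3,0,0,0,40],[0,1.5,-10,0,0,0,40],[0,1.5,-30,0,0,0,40],[0,1.5,-70,0,0,0,40],[0,1.5,-120,0,0,0,40],[0,1.5,-170,0,0,0,40],[0,1.5,-170,0,0,0,40],[0,1.5,-170,0,0,0,40]]]'
python3 - <<'E'
from h import *
o=status.get_obs();d=optics.get_image("wrist");print(o["ee_pos"],o["orientation"])
i=d["frame"][:,:,::-1];cv2.imwrite("pics/w4.png",cv2.resize(cv2.convertScaleAbs(i[130:310,200:440],alpha=1.4),(800,600),interpolation=cv2.INTER_CUBIC))
E
```

```text
t: 20.8
ee_pos: [618.7, 183.1, 250.7]
orientation: [2.174, 2.265, 0.005]
ft_force: [0.5, -0.2, 0.5]
width: 35.0
grasp_force: 0.0
[618.73079337 183.07798756 250.711838  ] [2.17393538 2.26526316 0.00503212]
```

View pics/w4.png

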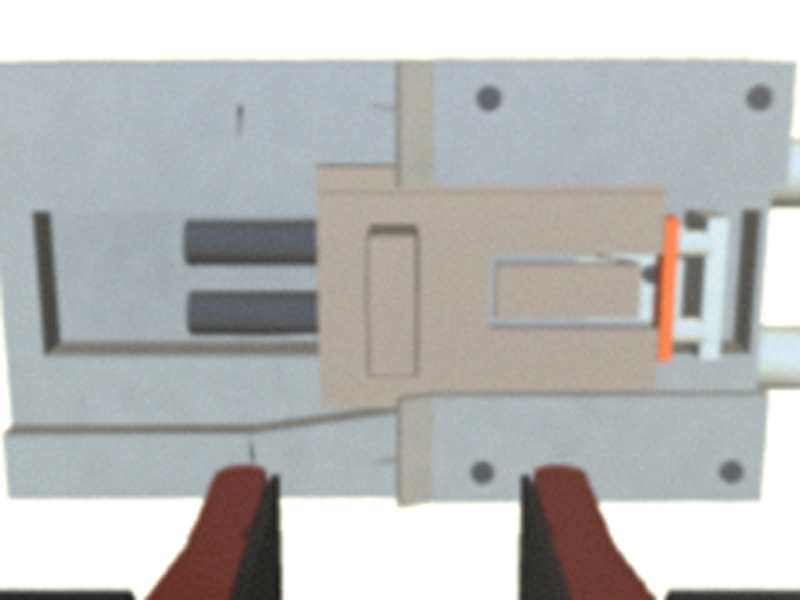

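The final view shows the cover under the lips, with its leading edge at (660,290) holding the orange contact bar pressed in. The bar-to-backplate gap is smaller than before, and the cover did not spring back on release. The gripper is clear.

```bash
python3 -c "
from workcell import ctrl
print(ctrl.close_job())"
```

```text
the job is handed in; nothing more can be done
None
```

The cover is latched in the meter rails: it resisted a pull of about 6 N, stayed put on release with the contact bar still pressed, and the job was handed in at about 21 s of the 69 s limit.

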